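# Crack the enamel kiln's lid with a wedge

## Task

The bench-top enamel kiln needs venting: pick up the fireclay wedge and push its thin end in under the front edge of the shut lid, near the middle and square to the front, flat on the kiln's steel rim, until the lid has just lifted off its gasket and its front edge stands about 5 mm higher than when shut. Finish holding it there: keep the wedge in the gripper, with the lid resting on it and the wedge resting on the rim. Never touch the lid or its handle with the gripper or arm, never let the lid fly open, and leave the vase, jar and bowl where they are.

Things in the scene. Friction and masses are not known exactly. Their poses are not given: they have to be found in the camera images.
- kiln: Small top-loading sheet-steel kiln, fixed to the bench: jacket 310 x 290 mm, 150 mm high to the rim, lid on top of that. Origin: centre of its underside, on the bench; z up. Its front is its -x side and faces the robot's left (world +y), give or take 0.3 rad. A grey control box (160 x 60 x 110 mm, lower than the rim) is on its +y side.
- kiln_rim: Dark steel rim plate on top of the kiln, the base on which the wedge slides, 320 (x) x 300 (y) mm. Origin: centre of its upper face, 150 mm above the bench; axes as the kiln's. Its front edge is at x = -160 mm, the lid's front edge at x = -135 mm: 25 mm of rim lies open as a sill. A grey rope gasket, 8 mm high, on which the shut lid lies, begins at x = -75 mm.
- rim_front (a point): Point on the upper face of the rim right below the middle of the lid's front edge. With the lid shut the seam here between rim and lid is 8 mm high, open along the whole front, and 60 mm deep up to the gasket.
- kiln_lid (a joint): The lid's hinge along the back of the kiln: 0 shut on the gasket, grows as the front edge rises (rad). The front edge is 301 mm from the hinge line, so 0.0166 rad is 5 mm. The lid (285 x 300 mm, 55 mm thick, about 1.3 kg) falls shut by its own weight, about 6 N at its front edge.
- lid_edge (a point): Middle of the lower front edge of the lid, 158 mm above the bench when shut; it rises with the lid. The lid's top is 55 mm above it.
- lid_handle (a point): Middle of the wooden bar handle that stands on the lid, 20 mm thick, 130 mm long (along the kiln's y), 56 mm behind the lid's front edge and 92 mm above the lid's underside; not to be touched.
- wedge: Loose cream-coloured fireclay wedge, about 0.15 kg, lying flat on the bench: 120 mm long (x), 30 mm wide (y). Origin: centre of its flat underside, z up. Its top slopes evenly from 3 mm high at the tip (x = +60 mm) to 36.6 mm at the tail (x = -60 mm). Slid flat along the rim it meets the lid with its tip 18 mm behind the lid's front edge; 36 mm behind lifts that edge by 5 mm.
- wedge_tip (a point): Middle of the lower edge of the wedge's thin end (60 mm ahead of the wedge's origin along its x).
- vase: Small blue cloisonne vase with copper bands, 100 mm high, 60 mm across; to be left alone. Origin: centre of its underside.
- jar: Glass jar with a green cap, 85 mm high, 56 mm across; to be left alone. Origin: centre of its underside.
- bowl: White porcelain bowl, 104 mm across, 50 mm high; to be left alone. Origin: centre of its underside.
There are look-alikes about, which are no part of the job. Of the things that look like the wedge, take the one that is farthest to the robot's left at the start.

How it is judged:
At the end, for the whole second after the job is handed in: Lid edge 2 to 8 mm higher than shut, still, pressing on the wedge (1.5 N), the wedge on the rim (0.5 N); wedge gripped (5 N), flat within 0.1 rad, square within 0.2 rad, tip under the lid within 60 mm of its middle; robot off the lid; vase, jar, bowl within 20 mm of their starts (z of lid_edge in the frame of kiln_rim between 0.01 and 0.016 m and velocity of joint kiln_lid between -0.02 and 0.02 rad/s and contact force between wedge and kiln_lid above 1.5 N and contact force between wedge and kiln_rim above 0.5 N and contact force between the fingers and wedge above 5 N and contact force between each of the arm, the fingers and kiln_lid below 0.5 N and angle between wedge's own z axis and vertical below 0.1 rad and angle between the x axis of wedge and the x axis of kiln_rim, either way round below 0.2 rad and x of wedge_tip in the frame of kiln_rim between -0.135 and -0.06 m and y of wedge_tip in the frame of kiln_rim between -0.06 and 0.06 m and distance of each of vase, jar, bowl from where it was at the start of the episode below 0.02 m and angle between each of vase, jar, bowl's own z axis and vertical below 0.2 rad); the arm keeps its last pose, push and grip.
It fails at once if the gripper or arm touches the lid or its handle (contact force between any of the fingers, the arm and kiln_lid above 1 N).
It fails at once if the lid is flung open: its front edge rises more than 15 mm (value of joint kiln_lid above 0.05 rad).
It fails at once if the vase, jar or bowl is shifted more than 20 mm or tipped (distance of any of vase, jar, bowl from where it was at the start of the episode above 0.02 m or angle between any of vase, jar, bowl's own z axis and vertical above 0.3 rad).
It also fails if it takes over 38 s, if anything falls off the work surface, if the arm or the gripper's body presses on something with over 40 N, if the wrist force passes 120 N, or if a joint passes its speed limit or range.

## Robot

A 7-joint arm with a two-finger parallel gripper is mounted at the origin on the work surface. World frame = base frame: x ahead of the robot, y to its left, z up, the work surface at z = 0. Lengths are in m, angles in rad, forces in N, time in s.
With the tool pointing down it reaches from about 0.4 to 0.9 m from the base axis. Payload 5.5 kg.
Tool frame: the origin (TCP) lies between the finger pads; the fingertips stand 17 mm ahead of it and the grasp point (between the pads) lies 2 mm behind it; z points along the fingers, y is the direction in which the jaws open and shut (so a half turn about z gives the same grasp; the last joint's range is limited). The gripper opens to 85 mm and grips with 20 to 120 N. Pads are 22 mm wide; open, the fingers measure 114 mm over their backs; the gripper's body (76 mm by 85 mm) begins 54 mm behind the grasp point. The pads swing forward as they close: fully open they stand 13 mm farther back than shut.
Start: joints at [1.584, 0.501, -0.427, 1.55, 0.221, 1.138, -0.21], TCP at [0.161, -0.63, 0.248] pointing down, gripper open.
Joint ranges: [-2.88, 2.88], [-0.31, 2.03], [-1.54, 1.56], [0.2, 2.42], [-1.41, 4.55], [0.19, 2.02], [-2.57, 2.57]. Speed limits (rad/s): [2.57, 2.57, 3.14, 3.14, 3.14, 3.14, 3.14].

## Interface

Orientations are given as a unit quaternion [w, x, y, z].
In Python, from cell import bot gives the robot as it stands. The module is installed in compiled form; this text tells all that it offers.
- The arm moves only by the tool carry_out, never from a script. Its argument "commands" is a list of rows, each an object with "travel": the shift along the world's x, y, z in mm, a list of three; "rot": the turn, a rotation vector about the world's x, y, z in degrees, a list of three; "fingers": the gripper's target within -1 to 1 (shut at 1, half-way at 0, fully open at -1). In form: [{"travel": [x, y, z], "rot": [rx, ry, rz], "fingers": fingers}, ...]. A call has exactly 5 rows; each row is the pose to reach, as a shift and turn from the pose measured when the call began; what a row does not reach only later rows make up. A row lasts 1/12 s, in which the tool goes at most 41.7 mm and 7.16 degrees, less where a joint would pass 70% of its speed; a pose out of reach is approached as far as the arm can. A call with a gripper value outside its range is refused whole. The fingers move at their own pace and stop on an object; "grip_force" is the grip in N (left out, the last holds). Time passes only in rows, so rows that repeat a pose let the fingers close, or fill a call up. It gives the time, the measured TCP pose, the force and the opening at its end, in the units of the state.
- bot.get_obs(): the state, without advancing time (a new reading comes with each control period).
- bot.grab_frame(name): name is "scene" or "top" or "wrist"; returns a dict with "image" (420x560x3 uint8, red, green, blue), "depth" (420x560 float32, m along the optical axis (not along the pixel's ray), 0 where there is no reading), "camera_matrix" (3x3 intrinsics, pixels), "rvec" (rotation vector, rad) and "tvec" (3), from world to camera coordinates, as OpenCV has them. Camera axes: x right, y down, z forward; pixel columns grow to the right and rows downward; lengths in m; the calibration is good to about 2 mm. A picture is of the moment at which its call begins.
- bot.job_done(): hands the job in, once; it reports no verdict.
Trained networks look in a picture, given as the dict that the camera call returned (one of the last four; its "shot" number tells which), for a name from the list of things; names that differ only in an ending like _2 or _b are one class to them, and where a whole thing is asked for, a point or a joint stands for the part that bears it (a point fixed in the world has none). Each returns a list of dicts, best first, with "confidence" (0 to 1); they miss things now and then, are a little off and sometimes report something else, mostly with a low value. They report only what shows in the picture. A call takes as long as a camera call. They do not tell look-alikes from the thing itself.
- bot.recognise(picture, thing): "bbox" ([left, top, width, height] in pixels, round what is visible of it).
The state is a dict: "clock": time; "qpos": joint angles; "joint_velocities": joint speeds; "effort": joint torques, N m; "ee_pos": TCP position; "eef_rot": TCP orientation; "force": force on the tool from outside, world axes, zero at the start; "wrist_torque": the same for the moment, N m; "width": opening from 0.0 (shut) to 1.0 (fully open).
Only numpy, scipy, OpenCV 4.12 (cv2) and the standard library are available. Lean on these libraries where they do the work, as an engineer would, in place of code of your own. Each camera call takes 0.05 s, during which the arm holds its last target. There are 200 camera calls.

## Working session

There is one attempt and no reset: what is moved stays moved. The work goes in short steps, Python scripts to look and compute and a tool call to move; the robot and the scene stay as the last step left them, time stands still between calls to the robot, and variables do not carry over. Pictures are saved under pics/ and viewed, about 8 in all and at most 12, crops included, and the job is handed in when it is done.

Besides the shell and the picture viewer there is one more tool, called by a JSON object that holds its "fn" and its "kwargs", one argument or row to a line. carry_out: Moves the arm, as the interface text tells. Its arguments: {"type":"object","properties":{"commands":{"type":"array","items":{"type":"object","properties":{"travel":{"type":"array","items":{"type":"number"}},"rot":{"type":"array","items":{"type":"number"}},"fingers":{"type":"number"}}}},"grip_force":{"type":"number"}},"required":["commands"]}

```bash
mkdir -p pics
cat > h.py <<'E'
import numpy as np, cv2
from cell import bot
def pts(f):
    K=f["camera_matrix"];R=cv2.Rodrigues(np.array(f["rvec"],float))[0];t=np.array(f["tvec"],float).ravel()
    d=f["depth"];v,u=np.indices(d.shape)
    c=np.stack([(u-K[0][2])/K[0][0]*d,(v-K[1][2])/K[1][1]*d,d],-1)
    p=(c-t)@R; p[d==0]=np.nan
    return p
def save(f,n): cv2.imwrite(f"pics/{n}.png",f["image"][:,:,::-1])
E
python3 - <<'E'
from h import *
o=bot.get_obs();print({k:np.round(o[k],3) for k in o})
a=[]
for n in("scene","top"):
    f=bot.grab_frame(n);save(f,n+"1");P=pts(f)
    np.savez(f"{n}1.npz",im=f["image"],P=P);a.append(f["image"])
    R=cv2.Rodrigues(np.array(f["rvec"],float))[0];print(n,"cam at",-R.T@np.array(f["tvec"]).ravel())
    for th in("kiln","kiln_lid","lid_handle","wedge","vase","jar","bowl"):
        for r in bot.recognise(f,th)[:4]:
            x,y,w,h=[int(q) for q in r["bbox"]]
            print(th,round(r["confidence"],2),r["bbox"],np.round(P[min(y+h//2,419),min(x+w//2,559)],3))
E
```

```text
{'clock': np.float64(0.0), 'qpos': array([ 1.584,  0.502, -0.427,  1.551,  0.221,  1.138, -0.21 ]), 'joint_velocities': array([-0.002, -0.001,  0.   , -0.001, -0.   ,  0.001, -0.   ]), 'effort': array([ 0.0000e+00, -5.6952e+01, -5.8160e+00, -2.8093e+01,  1.1000e-02,
        1.2000e-02,  0.0000e+00]), 'ee_pos': array([ 0.16 , -0.629,  0.247]), 'eef_rot': array([-0.001,  0.992,  0.125, -0.   ]), 'force': array([-0.115, -0.335, -0.48 ]), 'wrist_torque': array([0.028, 0.013, 0.043]), 'width': np.float64(1.001)}
scene cam at [1.6275864  0.45333564 0.8564442 ]
kiln 0.77 [149.4, 143.4, 123.0, 100.5] [ 0.687 -0.186  0.195]
kiln_lid 0.81 [149.5, 141.3, 119.9, 64.9] [ 0.606 -0.241  0.214]
lid_handle 0.72 [149.8, 141.8, 115.6, 69.8] [ 0.621 -0.239  0.214]
wedge 0.91 [270.7, 226.1, 22.0, 33.3] [0.616 0.021 0.018]
wedge 0.88 [192.9, 269.2, 44.6, 25.3] [ 0.862 -0.085  0.017]
wedge 0.87 [314.1, 234.8, 35.6, 21.9] [0.558 0.174 0.016]
wedge 0.74 [297.4, 202.8, 18.5, 26.8] [0.433 0.041 0.018]
vase 0.79 [314.8, 260.6, 23.2, 34.9] [0.781 0.223 0.075]
jar 0.88 [280.0, 253.3, 16.8, 35.1] [0.778 0.112 0.06 ]
jar 0.19 [151.3, 143.4, 115.2, 62.0] [ 0.611 -0.238  0.213]
bowl 0.57 [416.4, 232.1, 32.2, 24.7] [0.435 0.476 0.021]
bowl 0.45 [148.9, 142.7, 123.3, 101.8] [ 0.689 -0.188  0.199]
top cam at [0.47045612 0.01552794 1.20534083]
kiln 0.86 [317.5, 159.2, 150.1, 144.0] [ 0.559 -0.265  0.214]
kiln_lid 0.66 [334.9, 177.9, 125.6, 123.6] [ 0.542 -0.276  0.211]
lid_handle 0.97 [335.3, 175.5, 128.0, 127.6] [ 0.542 -0.283  0.212]
wedge 0.88 [292.7, 132.9, 40.4, 16.3] [ 0.852 -0.081  0.018]
wedge 0.59 [204.9, 229.2, 42.6, 20.4] [0.543 0.173 0.025]
wedge 0.59 [263.6, 259.3, 11.1, 45.4] [0.424 0.044 0.023]
vase 0.79 [200.2, 154.1, 21.2, 22.5] [0.747 0.214 0.1  ]
vase 0.24 [245.5, 151.8, 19.0, 27.5] [0.755 0.09  0.088]
jar 0.54 [245.1, 150.5, 19.7, 25.2] [0.762 0.09  0.085]
bowl 0.65 [102.4, 249.6, 33.7, 33.2] [0.461 0.49  0.005]
```

Run:
```python
from h import *
D=np.load("top1.npz");im,P=D["im"],D["P"]
# wedge
def seg(x0,x1,y0,y1,z0,z1):
    return (P[...,0]>x0)&(P[...,0]<x1)&(P[...,1]>y0)&(P[...,1]<y1)&(P[...,2]>z0)&(P[...,2]<z1)
m=seg(.45,.64,.09,.26,.0015,.06)&(im.min(2)>110)
q=P[m];print("wedge n",len(q), np.round(q.min(0),3),np.round(q.max(0),3))
r=cv2.minAreaRect(q[:,:2].astype(np.float32)*1000);print(r)
A=np.c_[q[:,:2]-q[:,:2].mean(0),np.ones(len(q))];c=np.linalg.lstsq(A,q[:,2],rcond=None)[0]
print("slope",np.hypot(*c[:2]),"downhill yaw deg",np.degrees(np.arctan2(-c[1],-c[0])),"mean",q.mean(0))
# lid top
for nm,z0,z1 in(("lid",.2,.225),("rim",.142,.157),("handle",.24,.28)):
    m=seg(.2,.9,-.6,.0,z0,z1);q=P[m]
    r=cv2.minAreaRect(q[:,:2].astype(np.float32)*1000);print(nm,len(q),r,np.median(q[:,2]))
    print(np.round(cv2.boxPoints(r)))
a=cv2.resize(im[100:320,80:500][:,:,::-1],None,fx=1.9,fy=1.9,interpolation=cv2.INTER_CUBIC)
cv2.imwrite("pics/topc.png",a)
s=np.load("scene1.npz")["im"][120:330,130:470][:,:,::-1]
cv2.imwrite("pics/scenec.png",cv2.resize(s,None,fx=2.3,fy=2.3,interpolation=cv2.INTER_CUBIC))
```

```text
wedge n 363 [0.518 0.11  0.002] [0.571 0.225 0.039]
((544.1170654296875, 166.42694091796875), (116.81906127929688, 26.2729549407959), 74.0592269897461)
slope 0.27576636278372785 downhill yaw deg -108.11962699287302 mean [0.54430103 0.16760073 0.02015909]
lid 13715 ((542.853271484375, -279.22198486328125), (302.4749450683594, 307.6240234375), 2.2468366622924805) 0.21295694997300044
[[ 386. -131.]
 [ 398. -439.]
 [ 700. -427.]
 [ 688. -120.]]
rim 1154 ((535.864990234375, -115.56597900390625), (300.1564025878906, 27.011760711669922), 2.330674648284912) 0.14978747333254328
[[ 385. -108.]
 [ 386. -135.]
 [ 686. -123.]
 [ 685.  -96.]]
handle 456 ((538.1708374023438, -183.129150390625), (128.48684692382812, 20.135011672973633), 2.0877115726470947) 0.2578886593753117
[[ 474. -175.]
 [ 474. -196.]
 [ 603. -191.]
 [ 602. -171.]]
```

View pics/topc.png

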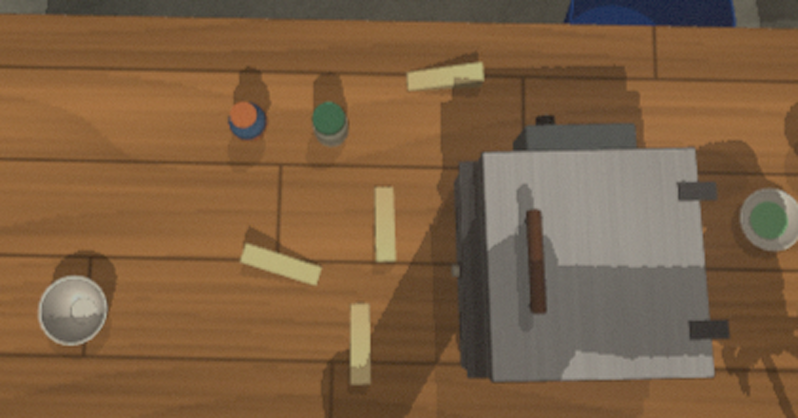

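View pics/scenec.png

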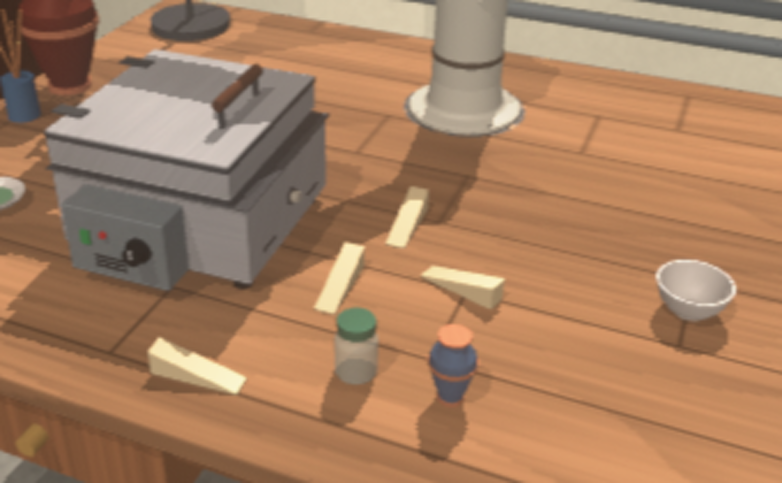

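The target wedge is the leftmost one, at about (330,265) in the top view. Its tip points at the kiln, with a yaw of about -106°. The kiln's x axis has a yaw of about -87.8°, and the middle of the lid's front edge is at about (0.536, -0.127). The vase (245,120), jar (330,120) and bowl (72,310) are clear of the route.

{"fn": "carry_out", "kwargs": {
  "commands": [
    {"travel": [0,20,35],"rot": [0,0,0],"fingers": -1},
    {"travel": [5,45,70],"rot": [0,0,6],"fingers": -1},
    {"travel": [20,75,100],"rot": [0,0,12],"fingers": -1},
    {"travel": [35,110,115],"rot": [0,0,18],"fingers": -1},
    {"travel": [50,145,120],"rot": [0,0,24],"fingers": -1}
  ],
  "grip_force": 60
}}

```text
clock: 1.22
ee_pos: [0.2114, -0.4858, 0.3715]
eef_rot: [0.003, 0.944, 0.33, -0.0]
force: [-0.3, -0.1, 0.8]
width: 1.002
```

{"fn": "carry_out", "kwargs": {
  "commands": [
    {"travel": [18,36,0],"rot": [0,0,6],"fingers": -1},
    {"travel": [36,72,0],"rot": [0,0,12],"fingers": -1},
    {"travel": [54,108,0],"rot": [0,0,18],"fingers": -1},
    {"travel": [72,144,0],"rot": [0,0,24],"fingers": -1},
    {"travel": [90,180,0],"rot": [0,0,30],"fingers": -1}
  ]
}}

```text
clock: 1.63
ee_pos: [0.3019, -0.3039, 0.3717]
eef_rot: [0.003, 0.825, 0.565, 0.0]
force: [0.7, 0.1, 0.5]
width: 1.003
```

{"fn": "carry_out", "kwargs": {
  "commands": [
    {"travel": [18,36,0],"rot": [0,0,5],"fingers": -1},
    {"travel": [36,72,0],"rot": [0,0,5],"fingers": -1},
    {"travel": [54,108,0],"rot": [0,0,5],"fingers": -1},
    {"travel": [72,144,0],"rot": [0,0,5],"fingers": -1},
    {"travel": [90,180,0],"rot": [0,0,5],"fingers": -1}
  ]
}}

```text
clock: 2.05
ee_pos: [0.3924, -0.1218, 0.3719]
eef_rot: [0.004, 0.8, 0.6, -0.0]
force: [1.1, -1.4, -0.6]
width: 0.999
```

{"fn": "carry_out", "kwargs": {
  "commands": [
    {"travel": [18,36,0],"rot": [0,0,0],"fingers": -1},
    {"travel": [36,72,-10],"rot": [0,0,0],"fingers": -1},
    {"travel": [54,108,-25],"rot": [0,0,0],"fingers": -1},
    {"travel": [72,140,-45],"rot": [0,0,0],"fingers": -1},
    {"travel": [90,170,-65],"rot": [0,0,0],"fingers": -1}
  ]
}}

```text
clock: 2.47
ee_pos: [0.48, 0.0427, 0.3113]
eef_rot: [0.005, 0.8, 0.6, 0.001]
force: [0.2, -1.4, 1.2]
width: 0.996
```

{"fn": "carry_out", "kwargs": {
  "commands": [
    {"travel": [15,30,-25],"rot": [0,0,0],"fingers": -1},
    {"travel": [30,60,-50],"rot": [0,0,0],"fingers": -1},
    {"travel": [45,90,-75],"rot": [0,0,0],"fingers": -1},
    {"travel": [60,120,-100],"rot": [0,0,0],"fingers": -1},
    {"travel": [72,154,-120],"rot": [0,0,0],"fingers": -1}
  ]
}}

```text
clock: 2.88
ee_pos: [0.5521, 0.1956, 0.1893]
eef_rot: [0.005, 0.801, 0.599, -0.0]
force: [1.5, -1.1, 0.8]
width: 0.996
```

Run:
```python
from h import *
o=bot.get_obs();print({k:np.round(o[k],4) for k in("clock","ee_pos","eef_rot","qpos","force")})
f=bot.grab_frame("wrist");save(f,"w1");P=pts(f);im=f["image"]
np.savez("w1.npz",im=im,P=P)
m=(P[...,0]>.48)&(P[...,0]<.62)&(P[...,1]>.08)&(P[...,1]<.26)&(P[...,2]>.0015)&(P[...,2]<.06)&(im.min(2)>100)
q=P[m];print(len(q),q.min(0),q.max(0))
if len(q):
    r=cv2.minAreaRect(q[:,:2].astype(np.float32)*1000);print(r)
```

```text
{'clock': np.float64(2.8833), 'ee_pos': array([0.5521, 0.1956, 0.1893]), 'eef_rot': array([ 5.300e-03,  8.007e-01,  5.990e-01, -4.000e-04]), 'qpos': array([ 0.3289,  0.6233, -0.9925,  1.7615,  0.5972,  1.0879, -1.157 ]), 'force': array([ 1.5035, -1.1041,  0.8166])}
3750 [0.51322502 0.10272686 0.00178685] [0.57429347 0.22600724 0.03818644]
((543.6138916015625, 164.1709442138672), (120.8675308227539, 30.125391006469727), 73.92143249511719)
```

View pics/w1.png

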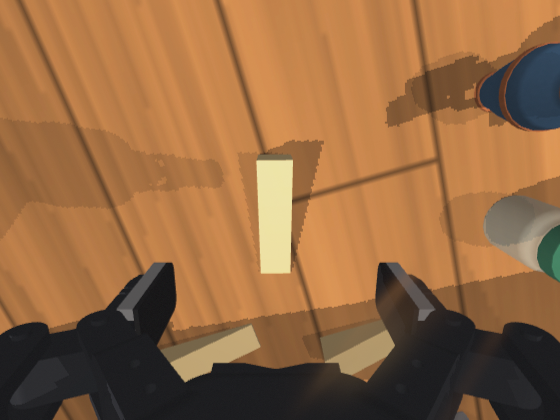

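Wrist view: the wedge is centred at about (275,213), its tail at the top and tip at the bottom. It measures 120.9 x 30.1 mm, which matches. I'll descend onto the tail half.

{"fn": "carry_out", "kwargs": {
  "commands": [
    {"travel": [1,2,-35],"rot": [0.5,0.4,0.3],"fingers": -1},
    {"travel": [1,2,-70],"rot": [0.5,0.4,0.3],"fingers": -1},
    {"travel": [1,2,-105],"rot": [0.5,0.4,0.3],"fingers": -1},
    {"travel": [1,2,-135],"rot": [0.5,0.4,0.3],"fingers": -0.6},
    {"travel": [1,2,-150],"rot": [0.5,0.4,0.3],"fingers": -0.5}
  ]
}}

```text
clock: 3.35
ee_pos: [0.549, 0.2062, 0.0328]
eef_rot: [-0.005, 0.796, 0.605, -0.002]
force: [-0.4, -0.7, 0.7]
width: 0.759
```

{"fn": "carry_out", "kwargs": {
  "commands": [
    {"travel": [4,-8,0],"rot": [-0.5,-0.4,-0.5],"fingers": -0.5},
    {"travel": [4,-8,-4],"rot": [-0.5,-0.4,-0.5],"fingers": -0.5},
    {"travel": [4,-8,-11],"rot": [-0.5,-0.4,-0.5],"fingers": -0.5},
    {"travel": [4,-8,-11],"rot": [-0.5,-0.4,-0.5],"fingers": -0.5},
    {"travel": [4,-8,-11],"rot": [-0.5,-0.4,-0.5],"fingers": -0.5}
  ]
}}

```text
clock: 3.77
ee_pos: [0.5539, 0.1984, 0.023]
eef_rot: [0.001, 0.799, 0.601, -0.001]
force: [-0.1, -0.5, 0.2]
width: 0.748
```

Good. Close the fingers.

{"fn": "carry_out", "kwargs": {
  "commands": [
    {"travel": [0,0,-1],"rot": [0,0,0],"fingers": 0},
    {"travel": [0,0,-1],"rot": [0,0,0],"fingers": 0.5},
    {"travel": [0,0,-1],"rot": [0,0,0],"fingers": 1},
    {"travel": [0,0,-1],"rot": [0,0,0],"fingers": 1},
    {"travel": [0,0,-1],"rot": [0,0,0],"fingers": 1}
  ],
  "grip_force": 80
}}

```text
clock: 4.18
ee_pos: [0.5546, 0.1988, 0.0231]
eef_rot: [0.001, 0.799, 0.601, 0.0]
force: [-1.0, -0.4, 6.8]
width: 0.337
```

{"fn": "carry_out", "kwargs": {
  "commands": [
    {"travel": [0,0,0],"rot": [0,0,0],"fingers": 1},
    {"travel": [0,0,0],"rot": [0,0,0],"fingers": 1},
    {"travel": [0,0,0],"rot": [0,0,0],"fingers": 1},
    {"travel": [0,0,0],"rot": [0,0,0],"fingers": 1},
    {"travel": [0,0,0],"rot": [0,0,0],"fingers": 1}
  ]
}}

```text
clock: 4.6
ee_pos: [0.5546, 0.1988, 0.0231]
eef_rot: [0.001, 0.799, 0.601, -0.0]
force: [0.5, -1.0, 1.9]
width: 0.333
```

{"fn": "carry_out", "kwargs": {
  "commands": [
    {"travel": [0,0,35],"rot": [0,0,0],"fingers": 1},
    {"travel": [0,0,75],"rot": [0,0,4],"fingers": 1},
    {"travel": [-5,-5,110],"rot": [0,0,9],"fingers": 1},
    {"travel": [-10,-20,145],"rot": [0,0,14],"fingers": 1},
    {"travel": [-15,-40,175],"rot": [0,0,18.3],"fingers": 1}
  ]
}}

```text
clock: 5.02
ee_pos: [0.5389, 0.1607, 0.2003]
eef_rot: [0.001, 0.69, 0.724, 0.001]
force: [1.0, -0.3, -1.6]
width: 0.334
```

{"fn": "carry_out", "kwargs": {
  "commands": [
    {"travel": [-2,-30,0],"rot": [0,0,0],"fingers": 1},
    {"travel": [-4,-60,0],"rot": [0,0,0],"fingers": 1},
    {"travel": [-6,-90,0],"rot": [0,0,0],"fingers": 1},
    {"travel": [-8,-120,0],"rot": [0,0,0],"fingers": 1},
    {"travel": [-8,-120,0],"rot": [0,0,0],"fingers": 1}
  ]
}}

```text
clock: 5.43
ee_pos: [0.5304, 0.0323, 0.1988]
eef_rot: [0.002, 0.694, 0.72, -0.002]
force: [-0.2, -0.8, -3.0]
width: 0.334
```

Run:
```python
from h import *
o=bot.get_obs();print({k:np.round(o[k],4) for k in("clock","ee_pos","eef_rot","force","width")})
for n in("wrist","scene","top"):
    f=bot.grab_frame(n);save(f,n+"2");P=pts(f);np.savez(n+"2.npz",im=f["image"],P=P)
    im=f["image"].astype(int)
    m=(P[...,0]>.48)&(P[...,0]<.59)&(P[...,1]>-.14)&(P[...,1]<.13)&(P[...,2]>.158)&(P[...,2]<.235)&(im.min(2)>100)&(im[...,0]-im[...,2]>25)
    q=P[m];print(n,len(q))
    if len(q)>20:
        print(q.min(0),q.max(0),cv2.minAreaRect(q[:,:2].astype(np.float32)*1000))
        A=np.c_[q[:,:2]-q[:,:2].mean(0),np.ones(len(q))];print(np.linalg.lstsq(A,q[:,2],rcond=None)[0],q.mean(0))
```

```text
{'clock': np.float64(5.4333), 'ee_pos': array([0.5304, 0.0323, 0.1988]), 'eef_rot': array([ 0.0019,  0.6935,  0.7204, -0.0019]), 'force': array([-0.1784, -0.824 , -3.0113]), 'width': np.float64(0.3335)}
wrist 9206
[ 0.51172617 -0.01633125  0.17860493] [0.5480877  0.05748817 0.21346355] ((530.4449462890625, 20.419662475585938), (36.38114547729492, 73.5581283569336), 1.4833487272262573)
[-0.01104528  0.27430801  0.20371826] [0.53057052 0.02636055 0.20371826]
scene 242
[ 0.51451528 -0.05681406  0.17494571] [0.55236435 0.06469457 0.21537109] ((533.496826171875, 3.943225860595703), (37.84223937988281, 121.47734832763672), 0.06943398714065552)
[-0.35635972  0.18268779  0.19024968] [0.53937094 0.00584258 0.19024968]
top 0
```

View pics/wrist2.png

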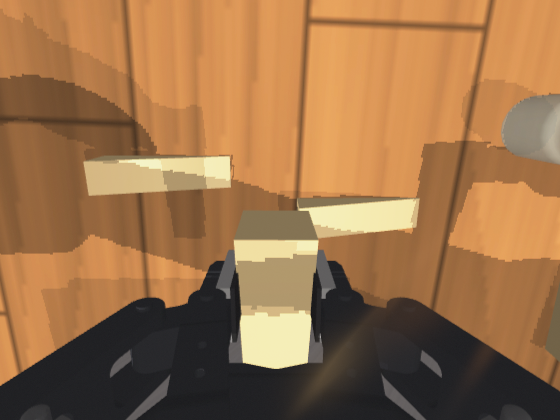

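Wrist view: the wedge sits centrally and square between the pads at about (277,290), and its top slope of 0.274 means it is flat. Next I'll bring the tip over the sill and lower it.

{"fn": "carry_out", "kwargs": {
  "commands": [
    {"travel": [1,-20,0],"rot": [0,0,0],"fingers": 1},
    {"travel": [2,-46,-5],"rot": [0,0,0],"fingers": 1},
    {"travel": [2,-48,-14],"rot": [0,0,0],"fingers": 1},
    {"travel": [2,-48,-20],"rot": [0,0,0],"fingers": 1},
    {"travel": [2,-48,-22],"rot": [0,0,0],"fingers": 1}
  ]
}}

```text
clock: 6.0
ee_pos: [0.5319, -0.0062, 0.177]
eef_rot: [-0.0, 0.69, 0.724, 0.001]
force: [-0.2, 1.1, -2.1]
width: 0.332
```

{"fn": "carry_out", "kwargs": {
  "commands": [
    {"travel": [0,0,-1],"rot": [0,0,0],"fingers": 1},
    {"travel": [0,0,-2],"rot": [0,0,0],"fingers": 1},
    {"travel": [0,0,-2],"rot": [0,0,0],"fingers": 1},
    {"travel": [0,0,-2],"rot": [0,0,0],"fingers": 1},
    {"travel": [0,0,-2],"rot": [0,0,0],"fingers": 1}
  ]
}}

```text
clock: 6.42
ee_pos: [0.5321, -0.0057, 0.1753]
eef_rot: [0.0, 0.69, 0.724, 0.001]
force: [-0.7, -0.1, -0.7]
width: 0.331
```

Run:
```python
from h import *
o=bot.get_obs();print({k:np.round(o[k],4) for k in("clock","ee_pos","eef_rot","force","width")})
f=bot.grab_frame("scene");save(f,"s3");P=pts(f);np.savez("s3.npz",im=f["image"],P=P)
cv2.imwrite("pics/s3c.png",cv2.resize(f["image"][130:270,160:330][:,:,::-1],None,fx=4,fy=4,interpolation=cv2.INTER_CUBIC))
```

```text
{'clock': np.float64(6.4167), 'ee_pos': array([ 0.5321, -0.0057,  0.1753]), 'eef_rot': array([1.000e-04, 6.898e-01, 7.240e-01, 1.200e-03]), 'force': array([-0.6713, -0.0697, -0.6667]), 'width': np.float64(0.3309)}
```

View pics/s3c.png

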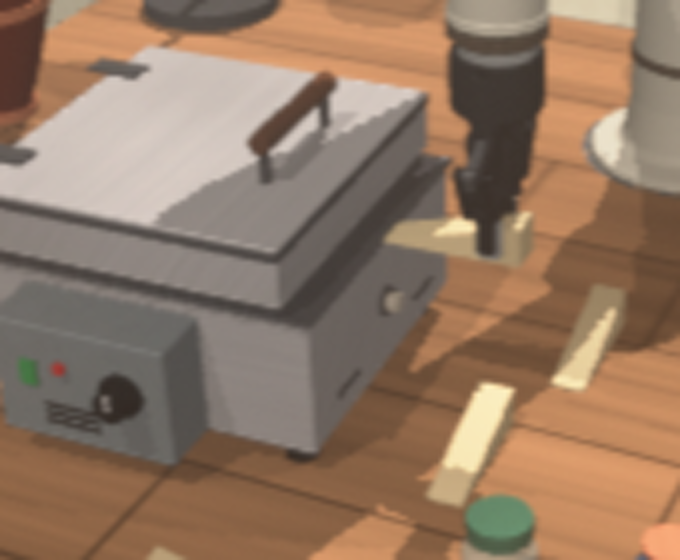

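The tip at (390,233) is level with the seam and just at the rim's front edge, with the kiln shut and the gripper clear. Now I'll slide it in a little, then lower it onto the rim.

{"fn": "carry_out", "kwargs": {
  "commands": [
    {"travel": [0,-8,0],"rot": [0,0,-0.5],"fingers": 1},
    {"travel": [1,-16,0],"rot": [0,0,-0.5],"fingers": 1},
    {"travel": [1,-24,0],"rot": [0,0,-0.5],"fingers": 1},
    {"travel": [1,-30,0],"rot": [0,0,-0.5],"fingers": 1},
    {"travel": [1,-30,0],"rot": [0,0,-0.5],"fingers": 1}
  ]
}}

```text
clock: 6.88
ee_pos: [0.5331, -0.0387, 0.175]
eef_rot: [0.0, 0.694, 0.72, 0.001]
force: [0.1, -0.9, -2.5]
width: 0.334
```

{"fn": "carry_out", "kwargs": {
  "commands": [
    {"travel": [0,0,-1],"rot": [0,0,0],"fingers": 1},
    {"travel": [0,0,-2],"rot": [0,0,0],"fingers": 1},
    {"travel": [0,0,-2],"rot": [0,0,0],"fingers": 1},
    {"travel": [0,0,-2],"rot": [0,0,0],"fingers": 1},
    {"travel": [0,0,-2],"rot": [0,0,0],"fingers": 1}
  ]
}}

```text
clock: 7.3
ee_pos: [0.5332, -0.0383, 0.1731]
eef_rot: [0.0, 0.694, 0.72, 0.001]
force: [-0.4, -2.0, -0.1]
width: 0.334
```

{"fn": "carry_out", "kwargs": {
  "commands": [
    {"travel": [0,0,-1],"rot": [0,0,0],"fingers": 1},
    {"travel": [0,0,-1],"rot": [0,0,0],"fingers": 1},
    {"travel": [0,0,-1],"rot": [0,0,0],"fingers": 1},
    {"travel": [0,0,-1],"rot": [0,0,0],"fingers": 1},
    {"travel": [0,0,-1],"rot": [0,0,0],"fingers": 1}
  ]
}}

```text
clock: 7.72
ee_pos: [0.5333, -0.0382, 0.1727]
eef_rot: [0.001, 0.694, 0.72, 0.0]
force: [-2.2, -0.4, 3.7]
width: 0.332
```

{"fn": "carry_out", "kwargs": {
  "commands": [
    {"travel": [0,-3,0],"rot": [0,0,0],"fingers": 1},
    {"travel": [0,-6,0],"rot": [0,0,0],"fingers": 1},
    {"travel": [0.5,-9,0],"rot": [0,0,0],"fingers": 1},
    {"travel": [0.5,-12,0],"rot": [0,0,0],"fingers": 1},
    {"travel": [0.5,-12,0],"rot": [0,0,0],"fingers": 1}
  ]
}}

```text
clock: 8.13
ee_pos: [0.5343, -0.0505, 0.1729]
eef_rot: [0.001, 0.694, 0.72, 0.001]
force: [0.2, 1.4, 4.2]
width: 0.333
```

{"fn": "carry_out", "kwargs": {
  "commands": [
    {"travel": [0,-2,0],"rot": [0,0,0],"fingers": 1},
    {"travel": [0,-4,0],"rot": [0,0,0],"fingers": 1},
    {"travel": [0.3,-6,0],"rot": [0,0,0],"fingers": 1},
    {"travel": [0.3,-6,0],"rot": [0,0,0],"fingers": 1},
    {"travel": [0.3,-6,0],"rot": [0,0,0],"fingers": 1}
  ]
}}

```text
clock: 8.55
ee_pos: [0.5346, -0.053, 0.1732]
eef_rot: [-0.0, 0.693, 0.721, 0.003]
force: [-0.3, 10.8, 3.7]
width: 0.333
```

Lid contact came at y ≈ -0.051, close to the predicted -0.049. I'll push on in small steps.

{"fn": "carry_out", "kwargs": {
  "commands": [
    {"travel": [0,-4,-0.5],"rot": [0,0,0],"fingers": 1},
    {"travel": [0,-6,-0.5],"rot": [0,0,0],"fingers": 1},
    {"travel": [0,-8,-0.5],"rot": [0,0,0],"fingers": 1},
    {"travel": [0,-10,-0.5],"rot": [0,0,0],"fingers": 1},
    {"travel": [0,-10,-0.5],"rot": [0,0,0],"fingers": 1}
  ],
  "grip_force": 110
}}

```text
clock: 8.97
ee_pos: [0.535, -0.0586, 0.1734]
eef_rot: [-0.002, 0.692, 0.722, 0.005]
force: [0.1, 11.2, 6.3]
width: 0.328
```

```bash
cat > lid.py <<'E'
from h import *
import sys
o=bot.get_obs();print({k:np.round(o[k],4) for k in("clock","ee_pos","eef_rot","force","wrist_torque","width")})
def lidfit(P):
    x,y,z=P[...,0],P[...,1],P[...,2]
    m=(x>.41)&(x<.67)&(y>-.39)&(y<-.135)&(z>.205)&(z<.232)
    q=P[m];
    for _ in range(3):
        c,*_=np.linalg.lstsq(np.c_[q[:,1]+.127,np.ones(len(q)),q[:,0]-.536],q[:,2],rcond=None)
        r=q[:,2]-np.c_[q[:,1]+.127,np.ones(len(q)),q[:,0]-.536]@c; q=q[abs(r)<2.5*r.std()]
    return c[:2],len(q)   # slope rad, z at front edge
if __name__=="__main__":
    tag=sys.argv[1]
    for n in("scene","top"):
        f=bot.grab_frame(n);P=pts(f);save(f,n+tag)
        c0=lidfit(np.load(n+"1.npz")["P"])[0];c,k=lidfit(P)
        print(n,"slope change rad",np.round(c-c0,4)[0],"edge dz mm",np.round((c-c0)[1]*1000,2),k)
        if n=="scene": cv2.imwrite(f"pics/s{tag}c.png",cv2.resize(f["image"][150:240,200:310][:,:,::-1],None,fx=6,fy=6,interpolation=cv2.INTER_CUBIC))
E
python3 lid.py 4
```

```text
{'clock': np.float64(8.9667), 'ee_pos': array([ 0.535 , -0.0586,  0.1734]), 'eef_rot': array([-0.0018,  0.692 ,  0.7219,  0.0054]), 'force': array([ 0.0673, 11.1695,  6.3493]), 'wrist_torque': array([1.8661, 0.1543, 0.0056]), 'width': np.float64(0.3282)}
scene slope change rad 0.0052 edge dz mm 1.72 2370
top slope change rad 0.0072 edge dz mm 2.03 7754
```

{"fn": "carry_out", "kwargs": {
  "commands": [
    {"travel": [0,-5,-0.3],"rot": [0,0,0],"fingers": 1},
    {"travel": [0,-7,-0.3],"rot": [0,0,0],"fingers": 1},
    {"travel": [0.2,-9,-0.3],"rot": [0,0,0],"fingers": 1},
    {"travel": [0.3,-11,-0.3],"rot": [0,0,0],"fingers": 1},
    {"travel": [0.3,-12,-0.3],"rot": [0,0,0],"fingers": 1}
  ]
}}

```text
clock: 9.48
ee_pos: [0.5357, -0.0661, 0.1738]
eef_rot: [-0.003, 0.691, 0.723, 0.008]
force: [0.5, 11.7, 5.1]
width: 0.327
```

```bash
python3 lid.py 5
```

```text
{'clock': np.float64(9.4833), 'ee_pos': array([ 0.5357, -0.0661,  0.1738]), 'eef_rot': array([-0.0031,  0.6906,  0.7232,  0.0079]), 'force': array([ 0.4975, 11.7019,  5.13  ]), 'wrist_torque': array([1.9338, 0.1558, 0.0051]), 'width': np.float64(0.3274)}
scene slope change rad 0.0133 edge dz mm 4.0 2339
top slope change rad 0.0149 edge dz mm 4.36 7385
```

{"fn": "carry_out", "kwargs": {
  "commands": [
    {"travel": [0,-4,-0.4],"rot": [-0.6,0.2,0],"fingers": 1},
    {"travel": [0,-6,-0.6],"rot": [-1.2,0.4,0],"fingers": 1},
    {"travel": [0,-7,-0.8],"rot": [-1.2,0.4,0],"fingers": 1},
    {"travel": [0,-7,-0.8],"rot": [-1.2,0.4,0],"fingers": 1},
    {"travel": [0,-7,-0.8],"rot": [-1.2,0.4,0],"fingers": 1}
  ]
}}

```text
clock: 10.0
ee_pos: [0.5355, -0.0688, 0.1732]
eef_rot: [-0.0, 0.689, 0.724, -0.0]
force: [-1.1, 11.6, 4.4]
width: 0.33
```

```bash
python3 lid.py 6; python3 lid.py 7
```

```text
{'clock': np.float64(10.0), 'ee_pos': array([ 0.5355, -0.0688,  0.1732]), 'eef_rot': array([-2.000e-04,  6.893e-01,  7.244e-01, -0.000e+00]), 'force': array([-1.1344, 11.5994,  4.3945]), 'wrist_torque': array([2.1714, 0.1549, 0.0594]), 'width': np.float64(0.33)}
scene slope change rad 0.0157 edge dz mm 4.65 2318
top slope change rad 0.0159 edge dz mm 4.78 7437
{'clock': np.float64(10.1), 'ee_pos': array([ 0.5355, -0.0688,  0.1732]), 'eef_rot': array([-2.000e-04,  6.894e-01,  7.244e-01, -0.000e+00]), 'force': array([-0.7493, 11.5641,  3.8174]), 'wrist_torque': array([2.1957, 0.2136, 0.0263]), 'width': np.float64(0.3287)}
scene slope change rad 0.0157 edge dz mm 4.65 2312
top slope change rad 0.0163 edge dz mm 4.82 7452
```

View pics/s7c.png

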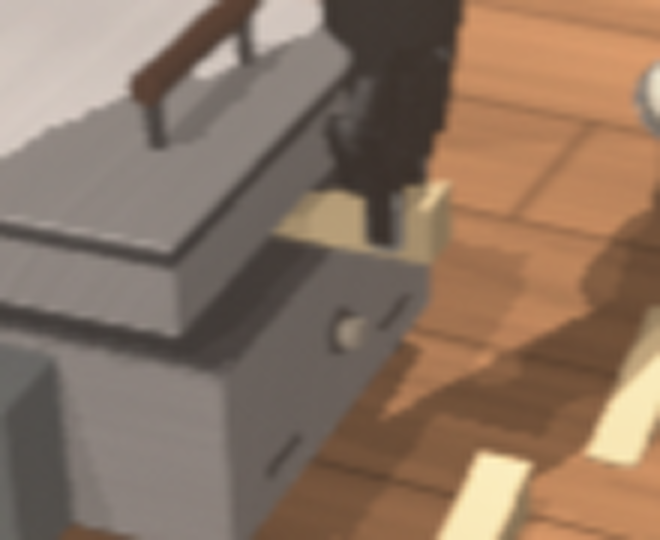

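The wedge's thin end lies under the front edge at about (280,230), flat and square. The lid is raised about 4.7 mm and steady, the gripper is clear of it, and the rim pushes up on the wedge. Handing in.

Run:
```python
from h import *
print(bot.job_done())
o=bot.get_obs();print(o["clock"],o["ee_pos"],o["force"])
```

```text
the job is handed in; nothing more can be done
None
the job is handed in; nothing more can be done
```

I gripped the leftmost wedge near its tail, set its tip on the sill and slid it in flat and square under the middle of the lid's front edge. I handed the job in at about 10 s, with the wedge still in the gripper.

My last checks, just before handing in:
- **Lid:** the front edge stood 4.65 mm (scene camera) and 4.82 mm (top camera) higher than when shut. Two readings 0.1 s apart agreed.
- **Wedge:** the tool was upright within 0.001 rad and within about 1° of square. The tip worked out at about 38 mm behind the lid's front edge and close to its middle.
- **Forces:** about 11.6 N against the push and 4 N upward on the tool, which fits the wedge resting on the rim. The grip was set to 110 N.
- **Gripper:** it was clear of the lid and handle in the picture.

I did not re-measure the vase, jar and bowl at the end; the arm kept well clear of them. No check failed. The arm fell short of or drifted from its targets by up to about 10 mm, and it tilted about 1° during the push; I corrected both before handing in.

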